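# Lock the bayonet lid on the round soap mould

### The job

Close the round soap mould with its lid: set the lid's steel lugs into the two slots of the black collar, push it in against the spring, turn it clockwise a quarter turn to the stop and let it click back up into its locked position. Leave the lid locked and let go of it, and do not disturb the three cut soap bars lying around.

Things in the scene. Friction and masses are not known exactly. Their poses are not given: they have to be found in the camera images.
- lid: Loose white lid, 96 mm tall, about 0.25 kg, upright. Origin: centre of its flat underside, z up its axis. Round plug, radius 32 mm, z 0 to 50 mm (foot chamfered to radius 27 over the lowest 7 mm); disc, radius 42 mm, z 50 to 58 mm; yellow bar handle on top. Lugs and handle run along x; the same after half a turn.
- lid_lugs (a point): On the lid's axis, 24 mm above its origin: middle of the steel lug bar that crosses the plug along the lid's x axis, 88 mm tip to tip (one lug sticks out 12 mm on either side), 14 mm wide, 8 mm high (lid z 20 to 28 mm).
- lid_handle (a point): On the lid's axis, 80 mm above its origin: in the yellow bar handle, 70 mm long along the lid's x axis, 16 mm wide along y, lid z 58 to 96 mm.
- mould: Fixed round mould: dark foot of radius 75 mm, white pot of radius 60 mm, black collar on top of radius 62 mm. Origin on the axis at table height, z up. With the lugs under the collar's ledge the lid turns only clockwise seen from above, 90 to 95 degrees from the slots to a stop; the other way is blocked. Heights below are of the lid's origin above the table.
- seat (a point): Mould's axis at the collar's rim, 120 mm above the table. Bore radius 34.5 mm; two opposite slots, 21 mm wide, reaching 48 mm from the axis, yellow dashes beside them. The line through the slots lies within 0.40 rad either way of the mould's x axis; the true angle is not measured: see it, or turn the lid with its lugs on the rim (lid at 100 mm) until they drop in.
- spring_plate (a point): Mould's axis at the top of the blue spring plate at rest, 94 mm above the table. Lugs in the slots, the lid rests on it at 94 mm (6 mm below lugs-on-rim) and stays if let go. Push to below 77 mm so that the lugs pass under the ledge; the disc meets the rim at 70 mm. The spring adds 0.6 N per mm; holding the lid at 75 mm takes 10 to 14 N.
- locked (a point): Mould's axis, 83 mm above the table: where the lid's origin ends when locked. At the stop, let up: the spring lifts the lugs 5 mm into pockets under the ledge, the lid at 83 mm, its lugs across the line of the slots. Turned only partly it stays at 78 mm and is not locked.
- bar_a: Loose black soap bar with coloured discs, lying flat, 85 x 62 x 25 mm, origin under its centre, x along its length. To be left alone.
- bar_b: A second loose black soap bar with coloured discs, lying flat, 85 x 62 x 25 mm, origin under its centre, x along its length. To be left alone.
- bar_c: A third loose black soap bar with coloured discs, lying flat, 85 x 62 x 25 mm, origin under its centre, x along its length. To be left alone.
Things that resemble listed ones, but are neither listed nor needed, are in the scene too. What is shaped like the lid but blue or turquoise is not meant.

How it is judged (in metres and radians):
On the way:
1. the lid, its plug in the collar, is pushed in against the spring far enough for the lugs to pass under the ledge (z of lid in the frame of mould below 0.0785 m and horizontal distance between lid and mould below 0.008 m and angle between lid's own z axis and vertical below 0.15 rad), for 0.1 s.
At the end, for the whole second after the job is handed in: The lid stands locked in the mould: its origin 80.3 to 85.7 mm above the mould's foot (lugs up in their pockets), within 6 mm of the mould's axis, tilted less than 0.09 rad, its lug bar within 0.55 rad of the mould's y axis, at rest (z of lid in the frame of mould between 0.0803 and 0.0857 m and horizontal distance between lid and mould below 0.006 m and angle between lid's own z axis and vertical below 0.09 rad and angle between the x axis of lid and the y axis of mould, either way round below 0.55 rad and linear speed of lid below 0.02 m/s); the robot touches nothing.
It fails at once if a cut soap bar is shifted more than 20 mm (distance of any of bar_a, bar_b, bar_c from where it was at the start of the episode above 0.02 m).
It also fails if it takes over 58 s, if anything falls off the work surface, if the arm or the gripper's body presses on something with over 40 N, if the wrist force passes 120 N, or if a joint passes its speed limit or range.

### The arm

A 7-joint arm with a two-finger parallel gripper is mounted at the origin on the work surface. World frame = base frame: x ahead of the robot, y to its left, z up, the work surface at z = 0. Lengths are in mm, angles in rad, forces in N, time in s.
With the tool pointing down it reaches from about 400 to 875 mm from the base axis. Payload 4.4 kg.
Tool frame: the origin (TCP) lies midway between the tips of the shut fingers; the grasp point (between the pads) lies behind it (ctrl.grip_point_offset is the x of the grasp point in the tool frame, in mm); x points along the fingers, z is the direction in which the jaws open and shut, and the axes are right-handed (so a half turn about x gives the same grasp; the last joint's range is limited). The gripper opens to 85 mm and grips with 20 to 120 N. Pads are 22 mm wide; open, the fingers measure 114 mm over their backs; the gripper's body (76 mm by 85 mm) begins 54 mm behind the grasp point. The pads swing forward as they close: fully open they stand 13 mm farther back than shut.
Start: joints at [1.138, 0.628, 0.038, 1.517, -0.027, 0.996, -0.02], TCP at [233.138, -606.766, 231.313] pointing down, gripper open.
Joint ranges: [-3.06, 3.06], [-0.37, 2.12], [-1.25, 1.32], [0.18, 2.47], [-1.1, 4.24], [0.23, 1.98], [-2.94, 2.94]. Speed limits (rad/s): [2.57, 2.57, 3.14, 3.14, 3.14, 3.14, 3.14].

### API

Orientations are given as [roll, pitch, yaw] about the fixed x, y, z axes, in that order (R = Rz(yaw) Ry(pitch) Rx(roll)).
In Python, from cell import status, eyes, ctrl gives the robot as it stands. The module is installed in compiled form; this text tells all that it offers.
- The arm moves only by the tool apply_moves, never from a script. Its argument "targets" is a list of rows, each a list of 3 entries, a list of its own where there are three numbers: the shift along the tool's x, y, z in mm, then the turn about the tool's x in degrees, then the finger opening in mm, from 0 to 85.4. In form: [[[dx, dy, dz], roll, claw], ...]. A call has 1 to 10 rows; each row shifts and turns the pose as measured when the row begins, along the tool's axes as they then stand; what a row does not reach is not made up. A row lasts 1/8 s, in which the tool goes at most 62.5 mm and 10.7 degrees, less where a joint would pass 70% of its speed; a pose out of reach is approached as far as the arm can. A call is refused whole if a number of a shift passes 62.5 or a number of a turn 10.7, either way. A call with a gripper value outside its range is refused whole. The fingers move at their own pace and stop on an object; the grip force is fixed at half the most. Time passes only in rows, so rows that do not move let the fingers close. It gives the time, the measured TCP pose, the force and the opening at its end, in the units of the state.
- status.read_state(): the state, without advancing time (a new reading comes with each control period).
- eyes.get_image(name): name is "side" or "top" or "wrist"; returns (picture, depth): 420x560x3 uint8, blue, green, red; 420x560 float32, mm along the optical axis (not along the pixel's ray), 0 where there is no reading.
- eyes.camera_params(name): a dict with "fx", "fy", "cx", "cy" (pixels), "dist" ([k1, k2, p1, p2, k3] as OpenCV has them; the pictures are not rectified), "R" (3x3) and "t" (3): a world point X has camera coordinates R X + t. Camera axes: x right, y down, z forward; pixel columns grow to the right and rows downward; lengths in mm; the calibration is good to about 2 mm. A picture is of the moment at which its call begins: read the wrist's pose just before it. camera_params takes no time and is no camera call; for the wrist camera it gives the pose at the moment of the call.
- ctrl.finish_job(): hands the job in, once; it reports no verdict.
The state is a dict: "clock": time; "qpos": joint angles; "qd": joint speeds; "tau": joint torques, N m; "eef_pos": TCP position; "tool_rot": TCP orientation; "force": force on the tool from outside, world axes, zero at the start; "torque": the same for the moment, N m; "width": finger opening in mm.
Only numpy, scipy, OpenCV 4.12 (cv2) and the standard library are available. Lean on these libraries where they do the work, as an engineer would, in place of code of your own. Each camera call takes 0.05 s, during which the arm holds its last target.

## Working session

There is one attempt and no reset: what is moved stays moved. The work goes in short steps, Python scripts to look and compute and a tool call to move; the robot and the scene stay as the last step left them, time stands still between calls to the robot, and variables do not carry over. Pictures are saved under pics/ and viewed, and the job is handed in when it is done.

Besides the shell and the picture viewer there is one more tool, called after "Call:" as a command line: name --argument value ..., lists and objects as JSON in quotes. apply_moves: Moves the arm, as the interface text tells. Its arguments: {"type":"object","properties":{"targets":{"type":"array"}},"required":["targets"]}

```bash
mkdir -p pics; cat > h.py <<'E'
import numpy as np, cv2, json
from cell import status, eyes, ctrl
def grab(name,tag):
    p=eyes.camera_params(name); im,d=eyes.get_image(name)
    cv2.imwrite(f'pics/{tag}.png',im); np.savez(f'pics/{tag}.npz',im=im,d=d,**{k:np.array(v) for k,v in p.items()})
    return im,d,p
def load(tag):
    z=np.load(f'pics/{tag}.npz'); return z['im'],z['d'],z
def K(p): return np.array([[p['fx'],0,p['cx']],[0,p['fy'],p['cy']],[0,0,1]],float)
def ray(p,uv):
    n=cv2.undistortPoints(np.array(uv,float).reshape(-1,1,2),K(p),np.array(p['dist'],float)).reshape(-1,2)
    R=np.array(p['R']);t=np.array(p['t']).ravel()
    d=np.c_[n,np.ones(len(n))]@R; return -R.T@t,d
def onplane(p,uv,z):
    c,d=ray(p,uv); return c+d*((z-c[2])/d[:,2])[:,None]
def atdepth(p,uv,dep):
    c,d=ray(p,uv); return c+d*np.array(dep).reshape(-1,1)
def proj(p,X):
    return cv2.projectPoints(np.array(X,float).reshape(-1,1,3),cv2.Rodrigues(np.array(p['R'],float))[0],np.array(p['t'],float),K(p),np.array(p['dist'],float))[0].reshape(-1,2)
def cloud(p,d):
    h,w=d.shape;v,u=np.mgrid[:h,:w];uv=np.c_[u.ravel(),v.ravel()]
    return atdepth(p,uv,d.ravel()).reshape(h,w,3)
E
python3 - <<'E'
from h import *
print(status.read_state(), ctrl.grip_point_offset)
for n in ['side','top','wrist']:
    im,d,p=grab(n,n+'0'); print(n,p['fx'],np.round(-np.array(p['R']).T@np.array(p['t'])),np.round(p['R'],2).tolist(),(d>0).mean())
E
```

```text
{'clock': 0.0, 'qpos': array([ 1.1381589 ,  0.62935355,  0.03845535,  1.51837933, -0.02698867,
        0.99631032, -0.01999128]), 'qd': array([-2.65480814e-04,  5.63939448e-04,  7.80665743e-04,  8.59031645e-05,
       -2.28175270e-04,  1.38158543e-03, -3.16869657e-04]), 'tau': array([-1.52585944e-03, -5.63413095e+01,  1.22581422e+00, -1.93448031e+01,
        1.09946533e-02,  1.05051047e-02,  6.39100293e-06]), 'eef_pos': array([ 232.92018025, -606.15282371,  230.38091982]), 'tool_rot': array([-3.11901573,  1.5688642 ,  1.96021447]), 'force': array([0.01629888, 0.33445876, 0.93112624]), 'torque': array([-0.01977972, -0.00089631, -0.06018135]), 'width': 85.24732035093209} -18.700000000000003
side 453.1721731230292 [415. 824. 552.] [[-0.98, -0.19, 0.02], [-0.11, 0.51, -0.85], [0.15, -0.84, -0.52]] 0.9962542517006803
top 490.8404793989709 [ 479.  104. 1057.] [[0.02, -1.0, -0.03], [-1.0, -0.01, -0.09], [0.09, 0.03, -1.0]] 0.995922619047619
wrist 307.1752504796166 [ 312. -577.  373.] [[0.36, -0.93, -0.0], [-0.88, -0.34, 0.32], [-0.3, -0.11, -0.95]] 0.9960374149659864
```

```bash
sleep 1
```

```text
(no output)
```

View pics/side0.png

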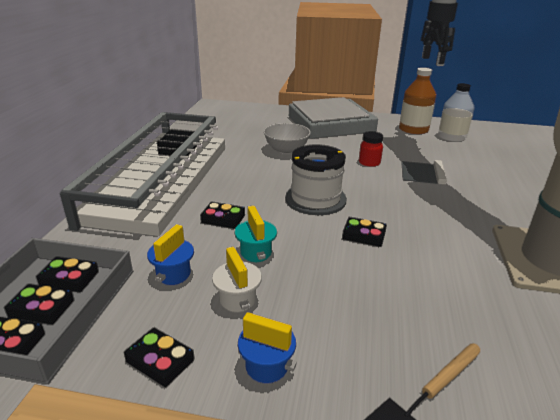

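View pics/top0.png

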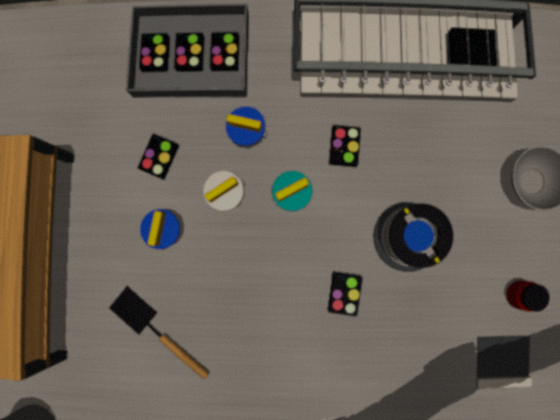

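View pics/wrist0.png

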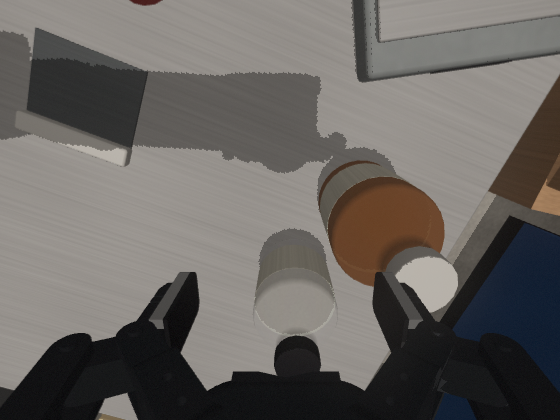

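Candidates for the lid, as pixels in the top / side views:
- White: top (223,190), side (238,285).
- Blue: top (245,127), side (172,255).
- Blue: top (160,229), side (267,345).
- Turquoise: top (292,190), side (256,235).

I choose the white one. The mould is at top (418,236) and side (318,178). The loose bars are at top (159,156), (345,145) and (345,293). Next I measure and take close crops.

```bash
cat > m.py <<'E'
from h import *
im,d,p=load('top0'); C=cloud(p,d)
hsv=cv2.cvtColor(im,cv2.COLOR_BGR2HSV)
ye=cv2.inRange(hsv,(20,120,90),(35,255,255))
m=np.zeros_like(ye); m[165:215,198:248]=ye[165:215,198:248]
cs=max(cv2.findContours(m,0,2)[0],key=cv2.contourArea)
top=(m>0)&(C[...,2]>85)
print('handle z pct',np.percentile(C[...,2][m>0],[5,25,50,75,95]))
def rect(mask,z):
    v,u=np.nonzero(mask); X=onplane(p,np.c_[u,v],z)[:,:2]
    r=cv2.minAreaRect(X.astype(np.float32)); return r, cv2.boxPoints(r)
r,b=rect(top,96); print('top handle',r)
mm=X=C[...,:2][top]; print('mean',X.mean(0)); w,V=np.linalg.eigh(np.cov(X.T)); print('ang',np.degrees(np.arctan2(V[1,1],V[0,1])))
# disc
wh=(hsv[...,1]<60)&(hsv[...,2]>0)&(C[...,2]>45)&(C[...,2]<66); M=np.zeros_like(wh);M[160:220,190:255]=wh[160:220,190:255]
c=max(cv2.findContours((M|(m>0)).astype(np.uint8),0,cv2.CHAIN_APPROX_NONE)[0],key=cv2.contourArea).reshape(-1,2)
print('disc z',np.median(C[...,2][M])); XY=onplane(p,c,58)[:,:2]; print('circ',cv2.minEnclosingCircle(XY.astype(np.float32)), cv2.fitEllipse(XY.astype(np.float32)))
# mould
bl=cv2.inRange(hsv,(100,120,60),(130,255,255)); m2=np.zeros_like(bl); m2[200:280,370:470]=bl[200:280,370:470]
v,u=np.nonzero(m2);print('blue plate z',np.median(C[...,2][v,u]),onplane(p,[[u.mean(),v.mean()]],94))
col=(C[...,2]>112)&(C[...,2]<128); M=np.zeros_like(col);M[195:275,375:460]=col[195:275,375:460]
print('rim z',np.median(C[...,2][M]))
c=max(cv2.findContours(M.astype(np.uint8),0,cv2.CHAIN_APPROX_NONE)[0],key=cv2.contourArea).reshape(-1,2)
XY=onplane(p,c,120)[:,:2].astype(np.float32);print('collar',cv2.minEnclosingCircle(XY),cv2.fitEllipse(XY))
m3=np.zeros_like(ye); m3[195:280,375:465]=ye[195:280,375:465]
n,l,s,ce=cv2.connectedComponentsWithStats(m3)
for i in range(1,n): 
    if s[i,4]>3: print('yel',s[i],onplane(p,[ce[i]],120))
for uv in [(159,156),(345,145),(345,293),(292,190),(245,127),(160,229)]: print(uv,C[uv[1],uv[0]].round())
cv2.imwrite('pics/crop_top.png',np.hstack([cv2.resize(im[150:230,185:315],None,fx=3,fy=3)[:240],cv2.resize(im[190:285,370:465],(400,400),interpolation=2)[:240]]))
a=cv2.resize(im[190:285,370:465],(590,590),interpolation=2);cv2.imwrite('pics/crop_m.png',a)
im2=load('side0')[0]; cv2.imwrite('pics/crop_s.png',cv2.resize(im2[130:320,190:370],None,fx=3,fy=3,interpolation=2))
E
python3 m.py
```

```text
handle z pct [78.84649567 94.69290526 96.38773616 97.61553695 99.40447972]
top handle ((591.796875, 247.80538940429688), (16.74536895751953, 68.21115112304688), 34.59678649902344)
mean [591.17500868 246.66511367]
ang 105.7675686519793
disc z 58.67119315681441
circ ((592.2449951171875, 248.2610626220703), 41.65418243408203) ((593.1105346679688, 247.41317749023438), (77.75191497802734, 82.22052001953125), 119.41373443603516)
blue plate z 95.1382513381352 [[ 504.16566093 -143.37603049   94.        ]]
rim z 121.0423479202027
collar ((503.9247741699219, -142.4582061767578), 63.232582092285156) ((504.18121337890625, -142.7156524658203), (122.03852081298828, 124.72598266601562), 176.828369140625)
yel [404 208   5   6  19] [[ 551.66811176 -114.370169    120.        ]]
yel [435 257   5   6  20] [[ 457.74193256 -173.22031586  120.        ]]
(159, 156) [669. 394.  29.]
(345, 145) [698.  -6.  23.]
(345, 293) [385.  -7.  27.]
(292, 190) [591. 106.  96.]
(245, 127) [722. 204.  78.]
(160, 229) [511. 373.  75.]
```

View pics/crop_top.png

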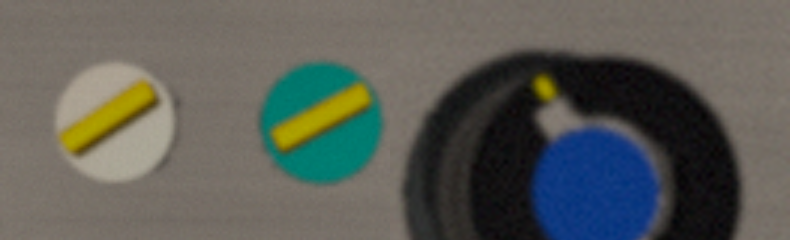

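View pics/crop_m.png

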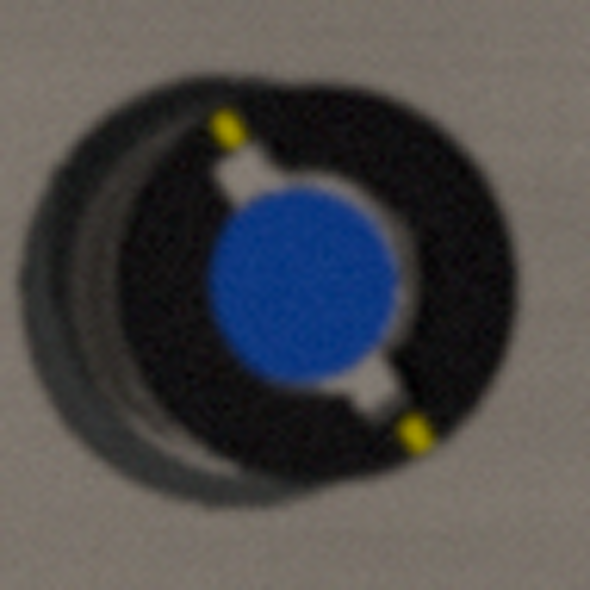

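View pics/crop_s.png

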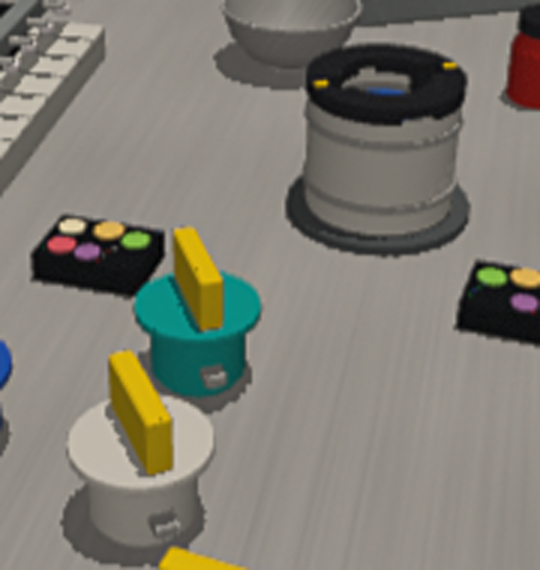

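```bash
cat > m2.py <<'E'
from h import *
exec(open('m.py').read().split("# disc")[0])
v,u=np.nonzero(top);X=onplane(p,np.c_[u,v],96)[:,:2];w,V=np.linalg.eigh(np.cov(X.T)); print(X.mean(0),'ang',np.degrees(np.arctan2(V[1,1],V[0,1])), np.sqrt(w*12))
# side view
im,d,p=load('side0');hsv=cv2.cvtColor(im,cv2.COLOR_BGR2HSV);C=cloud(p,d)
ye=cv2.inRange(hsv,(20,120,90),(35,255,255)); m=np.zeros_like(ye); m[245:290,222:255]=ye[245:290,222:255]
t=(m>0)&(C[...,2]>93); v,u=np.nonzero(t);X=onplane(p,np.c_[u,v],96)[:,:2];w,V=np.linalg.eigh(np.cov(X.T)); print('side',len(u),X.mean(0),'ang',np.degrees(np.arctan2(V[1,1],V[0,1])),np.sqrt(w*12),np.percentile(C[...,2][m>0],[50,95,99]))
col=(C[...,2]>114)&(C[...,2]<126); M=np.zeros_like(col);M[140:190,285:352]=col[140:190,285:352]
c=max(cv2.findContours(M.astype(np.uint8),0,cv2.CHAIN_APPROX_NONE)[0],key=cv2.contourArea).reshape(-1,2)
XY=onplane(p,c,120)[:,:2].astype(np.float32);print('collar side',cv2.minEnclosingCircle(XY))
E
python3 m2.py
```

```text
handle z pct [78.84649567 94.69290526 96.38773616 97.61553695 99.40447972]
top handle ((591.796875, 247.80538940429688), (16.74536895751953, 68.21115112304688), 34.59678649902344)
mean [591.17500868 246.66511367]
ang 105.7675686519793
[591.99042338 247.6430866 ] ang 124.4721712771957 [16.68980231 68.17723773]
side 260 [591.97092488 249.56314245] ang 124.22284994598228 [16.1870916 71.0465786] [91.45424686 98.09763333 98.45760365]
collar side ((505.7568359375, -139.10862731933594), 72.02005004882812)
```

The white lid stands upright at about (592, 248), with its handle at 124.4°. Top and side views agree to 2 mm. The mould axis is at about (504, -143) and the slot line at about 32°. Next I work out the tool frame.

Call:
apply_moves --targets '[[[-30, 0, 0], 0, 60], [[-10, 0, 0], 10, 60], [[0, 0, 0], 10, 60]]'

```text
clock: 0.52
eef_pos: [232.5, -605.5, 270.1]
tool_rot: [-2.886, 1.566, 1.834]
force: [0.2, -1.0, 1.0]
width: 59.8
```

```bash
cat >> h.py <<'E'
from scipy.spatial.transform import Rotation as Ro
def pose():
    s=status.read_state(); R=Ro.from_euler('xyz',s['tool_rot']).as_matrix(); return s,np.array(s['eef_pos']),R
def plan(tgt,jawdeg=None):
    s,P,R=pose(); sh=R.T@(np.array(tgt)-P)
    jz=np.degrees(np.arctan2(R[1,2],R[0,2])); print('clock',round(s['clock'],2),'P',P.round(1),'jaw',jz.round(1),'tilt x',R[:,0].round(3),'q',s['qpos'].round(2),'F',s['force'].round(1),'T',s['torque'].round(2),'w',round(s['width'],1))
    print('shift',sh.round(1)); 
    if jawdeg is not None: print('world turn needed',[((jawdeg+k-jz+180)%360-180).round(1) for k in (0,180)],'roll(+x down => CW from above): negate')
E
python3 -c "
from h import *
plan([592,248,190],34.4)"
```

```text
clock 0.53 P [ 232.5 -605.5  270.1] jaw -89.6 tilt x [-0.001  0.005 -1.   ] q [ 1.08  0.6   0.14  1.47 -0.09  1.09 -0.33] F [ 0.2 -1.   1. ] T [-0.01  0.06  0.04] w 59.8
shift [  83.8  365.9 -850.4]
world turn needed [np.float64(124.0), np.float64(-56.0)] roll(+x down => CW from above): negate
```

Call:
apply_moves --targets '[[[0, 23, -53], 0, 60], [[0, 23, -53], 0, 60], [[0, 23, -53], 0, 60], [[0, 23, -53], 0, 60], [[0, 23, -53], 0, 60], [[0, 23, -53], 0, 60], [[0, 23, -53], 0, 60], [[0, 23, -53], 0, 60], [[0, 23, -53], 0, 60], [[0, 23, -53], 0, 60]]'

```text
clock: 1.78
eef_pos: [465.0, -62.6, 269.7]
tool_rot: [-2.638, 1.568, 2.071]
force: [1.6, -0.0, -0.0]
width: 60.0
```

```bash
python3 -c "
from h import *
plan([592,248,190],34.4)"
```

```text
clock 1.77 P [465.  -62.6 269.7] jaw -90.2 tilt x [-0.001  0.002 -1.   ] q [ 0.06  0.32  0.02  1.95 -0.01  0.87 -1.49] F [ 1.6 -0.  -0. ] T [-0.03 -0.08 -0.05] w 60.0
shift [  80.2  126.1 -310.9]
world turn needed [np.float64(124.6), np.float64(-55.4)] roll(+x down => CW from above): negate
```

Call:
apply_moves --targets '[[[0, 21, -52], 0, 60], [[0, 21, -52], 0, 60], [[0, 21, -52], 0, 60], [[0, 21, -52], 0, 60], [[0, 21, -52], 0, 60], [[0, 21, -52], 0, 60], [[0, 0, 0], -10.4, 60], [[0, 0, 0], -10.4, 60], [[0, 0, 0], -10.4, 60], [[0, 0, 0], -10.4, 60]]'

```text
clock: 3.02
eef_pos: [593.1, 267.0, 266.2]
tool_rot: [-2.659, 1.566, 2.8]
force: [1.1, -0.2, -0.4]
width: 59.8
```

Call:
apply_moves --targets '[[[0, 0, 0], -10.4, 60], [[0, 0, 0], -10.4, 60], [[0, 0, 0], -10.4, 60], [[0, 0, 0], -10.4, 60], [[0, 0, 0], -10.4, 60], [[0, 0, 0], -10.4, 60], [[0, 0, 0], -10.4, 60], [[0, 0, 0], -10.4, 60]]'

```text
clock: 4.03
eef_pos: [591.6, 265.0, 262.8]
tool_rot: [2.664, 1.56, -2.943]
force: [0.3, -0.0, -0.2]
width: 59.9
```

```bash
python3 -c "
from h import *
plan([592,248,190],34.4)
grab('wrist','wr1')"
```

```text
clock 4.03 P [591.6 265.  262.8] jaw 38.7 tilt x [-0.011 -0.002 -1.   ] q [-0.11  0.67 -0.62  1.46  0.4   1.15 -0.12] F [ 0.3 -0.  -0.2] T [0.02 0.02 0.  ] w 59.9
shift [ 72.8 -13.9  -9.6]
world turn needed [np.float64(-4.3), np.float64(175.7)] roll(+x down => CW from above): negate
```

View pics/wr1.png

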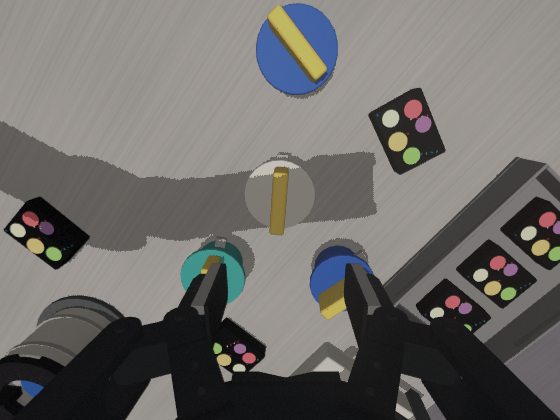

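The wrist view shows the white lid, in the arm's shadow, at (280,195) with its handle running (281,168)-(278,234). Blue lids are at (297,48) and (340,280), and the turquoise one at (212,272).

```bash
python3 -c "
from h import *
im,d,p=load('wr1');hsv=cv2.cvtColor(im,cv2.COLOR_BGR2HSV);C=cloud(p,d)
ye=cv2.inRange(hsv,(18,110,50),(35,255,255)); m=np.zeros_like(ye); m[155:245,255:310]=ye[155:245,255:310]
t=(m>0)&(C[...,2]>90); v,u=np.nonzero(t);X=onplane(p,np.c_[u,v],96)[:,:2];w,V=np.linalg.eigh(np.cov(X.T)); print(len(u),X.mean(0),'ang',np.degrees(np.arctan2(V[1,1],V[0,1])),np.sqrt(w*12),np.percentile(C[...,2][m>0],[50,95,99]))
r=cv2.minAreaRect(X.astype(np.float32));print(r)
"
```

```text
912 [592.87278585 249.73228683] ang 124.33070425849348 [15.30367081 68.90583443] [95.79059702 97.09039626 97.63629976]
((592.9641723632812, 249.57919311523438), (15.383638381958008, 71.37080383300781), 34.294612884521484)
```

Call:
apply_moves --targets '[[[20, -7, -5], 4.3, 60], [[20, -7, -5], 0, 60], [[20, 0, 0], 0, 60]]'

```text
clock: 4.45
eef_pos: [592.2, 247.2, 201.9]
tool_rot: [2.623, 1.562, -3.066]
force: [0.5, -0.6, -0.8]
width: 59.9
```

```bash
python3 -c "
from h import *
plan([592,248,63],34.4)"
```

```text
clock 4.45 P [592.2 247.2 201.9] jaw 34.1 tilt x [-0.009 -0.001 -1.   ] q [-0.11  0.71 -0.58  1.55  0.43  1.02 -0.21] F [ 0.5 -0.6 -0.8] T [ 0.03 -0.05  0.02] w 59.9
shift [138.9   0.2   1.3]
world turn needed [np.float64(0.3), np.float64(-179.7)] roll(+x down => CW from above): negate
```

Call:
apply_moves --targets '[[[40, 1, 1], 0, 60], [[40, 0, 0], 0, 60], [[30, 0, 0], 0, 60], [[16, 0, 0], 0, 60]]'

```text
clock: 4.95
eef_pos: [591.6, 247.2, 71.4]
tool_rot: [2.788, 1.562, -2.913]
force: [0.1, -0.3, 0.6]
width: 60.1
```

```bash
python3 -c "
from h import *
plan([592.3,249,63],34.4)"
```

```text
clock 4.95 P [591.6 247.2  71.4] jaw 33.3 tilt x [-0.009 -0.002 -1.   ] q [-0.15  0.86 -0.49  1.65  0.53  0.78 -0.31] F [ 0.1 -0.3  0.6] T [-0.01 -0.02  0.03] w 60.1
shift [8.4 1.1 1.6]
world turn needed [np.float64(1.1), np.float64(-178.9)] roll(+x down => CW from above): negate
```

Call:
apply_moves --targets '[[[8, 1, 1.5], -1, 40], [[0, 0, 0], 0, 0], [[0, 0, 0], 0, 0], [[0, 0, 0], 0, 0], [[0, 0, 0], 0, 0]]'

```text
clock: 5.58
eef_pos: [593.5, 249.4, 64.7]
tool_rot: [2.723, 1.564, -2.962]
force: [0.2, 0.4, -2.0]
width: 14.9
```

```bash
python3 -c "
from h import *
plan([592.3,249,63],34.4)"
```

```text
clock 5.58 P [593.5 249.4  64.7] jaw 34.3 tilt x [-0.007 -0.001 -1.   ] q [-0.16  0.87 -0.49  1.65  0.54  0.77 -0.3 ] F [ 0.2  0.4 -2. ] T [ 0.01 -0.03  0.02] w 14.9
shift [ 1.7  0.3 -1.2]
world turn needed [np.float64(0.1), np.float64(-179.9)] roll(+x down => CW from above): negate
```

Call:
apply_moves --targets '[[[-20, 0, 0], 0, 0], [[-40, 0, 0], 0, 0], [[-50, 0, 0], 0, 0], [[-50, 0, 0], 0, 0]]'

```text
clock: 6.08
eef_pos: [592.5, 248.4, 229.2]
tool_rot: [2.841, 1.558, -2.844]
force: [0.2, 0.1, -3.0]
width: 15.6
```

```bash
python3 -c "
from h import *
plan([504.3,-143,225],122)"
```

```text
clock 6.08 P [592.5 248.4 229.2] jaw 34.3 tilt x [-0.013 -0.004 -1.   ] q [-0.1   0.69 -0.59  1.52  0.41  1.08 -0.19] F [ 0.2  0.1 -3. ] T [ 0.04 -0.11  0.07] w 15.6
shift [   6.8 -273.6 -293.3]
world turn needed [np.float64(87.7), np.float64(-92.3)] roll(+x down => CW from above): negate
```

Call:
apply_moves --targets '[[[0, -34, -36.5], 0, 0], [[0, -34, -36.5], 0, 0], [[0, -34, -36.5], 0, 0], [[0, -34, -36.5], 0, 0], [[0, -34, -36.5], 0, 0], [[0, -34, -36.5], 0, 0], [[0, -34, -36.5], 0, 0], [[0, -17, -18], 0, 0], [[0, 0, 0], -10, 0]]'

```text
clock: 7.2
eef_pos: [512.0, -124.1, 247.6]
tool_rot: [-0.934, 1.558, -0.154]
force: [0.7, -0.1, -2.2]
width: 15.3
```

Call:
apply_moves --targets '[[[0, 0, 0], -10, 0], [[0, 0, 0], -10, 0], [[0, 0, 0], -10, 0], [[0, 0, 0], -10, 0], [[0, 0, 0], -10, 0], [[0, 0, 0], -10, 0]]'

```text
clock: 7.95
eef_pos: [511.8, -125.3, 256.6]
tool_rot: [-2.328, 1.548, -0.467]
force: [0.8, 1.1, -2.1]
width: 14.9
```

```bash
python3 -c "
from h import *
plan([504.3,-143,225],122)"
```

```text
clock 7.95 P [ 511.8 -125.3  256.6] jaw 106.6 tilt x [ 0.02 -0.01 -1.  ] q [ 0.83  0.58 -1.    1.83  0.58  1.03  1.46] F [ 0.8  1.1 -2.1] T [ 0.06  0.04 -0.01] w 14.9
shift [ 31.7  12.8 -14.3]
world turn needed [np.float64(15.4), np.float64(-164.6)] roll(+x down => CW from above): negate
```

Call:
apply_moves --targets '[[[0, 0, 0], -7.7, 0], [[0, 0, 0], -7.7, 0], [[0, 0, 0], 0, 0]]'

```text
clock: 8.32
eef_pos: [511.7, -125.8, 260.5]
tool_rot: [-2.684, 1.543, -0.546]
force: [-0.7, -0.5, -1.4]
width: 15.1
```

```bash
python3 -c "
from h import *
plan([504.3,-143,225],122)"
```

```text
clock 8.32 P [ 511.7 -125.8  260.5] jaw 122.5 tilt x [ 0.023 -0.014 -1.   ] q [ 0.87  0.6  -1.07  1.83  0.62  1.07  1.69] F [-0.7 -0.5 -1.4] T [0.   0.02 0.03] w 15.1
shift [35.5 15.9 -9.6]
world turn needed [np.float64(-0.5), np.float64(179.5)] roll(+x down => CW from above): negate
```

Call:
apply_moves --targets '[[[10, 8, -5], 0, 0], [[15, 8, -5], 0, 0], [[20, 0, 0], 0, 0], [[0, 0, 0], 0, 0]]'

```text
clock: 8.82
eef_pos: [502.4, -147.0, 213.0]
tool_rot: [-2.817, 1.543, -0.687]
force: [-0.8, 0.1, -1.7]
width: 15.3
```

```bash
python3 -c "
from h import *
plan([503.4,-142.5,195],122)
for n in ['side','wrist','top']: grab(n,n+'2')
im=cv2.imread('pics/side2.png'); cv2.imwrite('pics/side2c.png',cv2.resize(im[60:230,240:400],None,fx=3.5,fy=3.5,interpolation=2))
"
```

```text
clock 8.82 P [ 502.4 -147.   213. ] jaw 122.1 tilt x [ 0.021 -0.018 -1.   ] q [ 0.87  0.65 -1.02  1.9   0.7   0.97  1.66] F [-0.8  0.1 -1.7] T [ 0.09  0.04 -0.03] w 15.3
shift [17.9 -3.1  3.8]
world turn needed [np.float64(-0.1), np.float64(179.9)] roll(+x down => CW from above): negate
```

View pics/side2c.png

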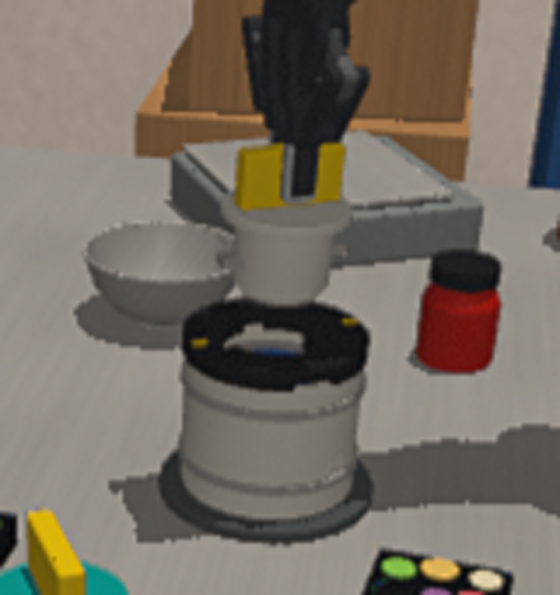

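View pics/wrist2.png

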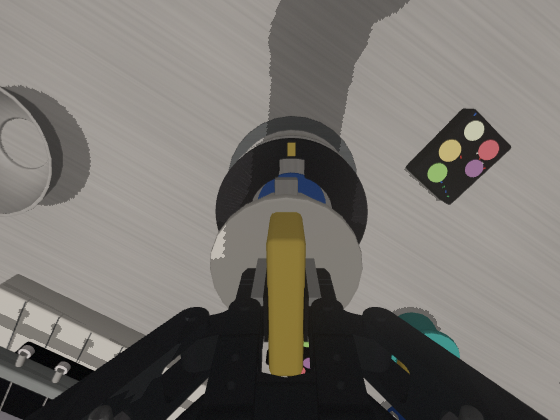

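View pics/top2.png

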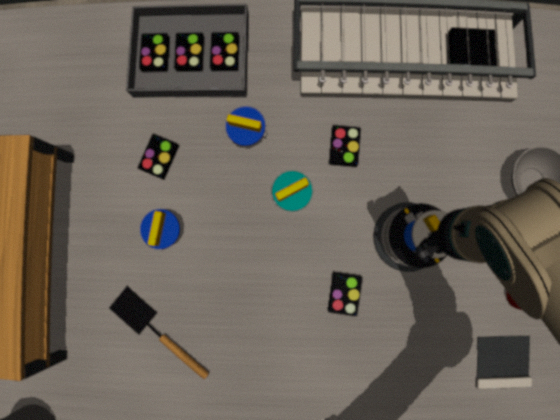

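```bash
python3 -c "
from h import *
im,d,p=load('wrist2');hsv=cv2.cvtColor(im,cv2.COLOR_BGR2HSV);C=cloud(p,d)
ye=cv2.inRange(hsv,(12,80,50),(35,255,255))
m=np.zeros_like(ye); m[138:160,280:302]=ye[138:160,280:302]; v,u=np.nonzero(m); print('dash',len(u),np.median(C[v,u],0),onplane(p,[[u.mean(),v.mean()]],120))
m=np.zeros_like(ye); m[205:290,255:320]=ye[205:290,255:320]; z=C[...,2]
t=(m>0)&(z>235)&(z<255); v,u=np.nonzero(t); print(len(u),np.median(z[t])); zz=np.median(z[t])
X=onplane(p,np.c_[u,v],zz)[:,:2]; w,V=np.linalg.eigh(np.cov(X.T)); print('handle',X.mean(0),np.degrees(np.arctan2(V[1,1],V[0,1])),np.sqrt(12*w))
a=np.radians(32);n=np.array([-np.sin(a),np.cos(a)])
print('lateral handle',X.mean(0)@n,'dash',onplane(p,[[291.5,149.5]],120)[0,:2]@n,'mould',np.array([504.3,-143])@n)
"
```

```text
dash 133 [ 459.2120168  -173.44599116  120.78635279] [[ 459.36436746 -173.36395563  120.        ]]
2265 245.9619355438508
handle [ 482.26072617 -159.93094509] -148.23021096858582 [15.32495022 26.5325519 ]
lateral handle -391.18838268019164 dash -390.0645295299574 mould -388.5091627031742
```

Lid and slots line up: handle at 31.8°, slots at about 32°. The lateral correction is about 3.5 mm. Going down in steps.

Call:
apply_moves --targets '[[[8, -3, 4], 0, 0], [[6, 0, 0], 0, 0], [[0, 0, 0], 0, 0]]'

```text
clock: 9.35
eef_pos: [506.0, -140.9, 201.2]
tool_rot: [-2.706, 1.538, -0.574]
force: [-0.1, 1.2, -2.0]
width: 15.1
```

```bash
python3 -c "
from h import *
plan([503.4,-142.5,175],122)"
```

```text
clock 9.35 P [ 506.  -140.9  201.2] jaw 122.1 tilt x [ 0.028 -0.018 -0.999] q [ 0.85  0.66 -1.01  1.91  0.72  0.95  1.63] F [-0.1  1.2 -2. ] T [-0.01  0.08  0.  ] w 15.1
shift [26.1  3.4  0.8]
world turn needed [np.float64(-0.1), np.float64(179.9)] roll(+x down => CW from above): negate
```

Call:
apply_moves --targets '[[[6, 2, 0.5], 0, 0], [[6, 1, 0.3], 0, 0], [[5, 0, 0], 0, 0]]'

```text
clock: 9.72
eef_pos: [503.6, -142.3, 183.3]
tool_rot: [-2.704, 1.537, -0.572]
force: [-0.0, 0.4, -1.9]
width: 15.3
```

```bash
python3 -c "
from h import *
plan([503.2,-142.3,175],122)"
```

```text
clock 9.72 P [ 503.6 -142.3  183.3] jaw 122.1 tilt x [ 0.029 -0.018 -0.999] q [ 0.84  0.68 -0.98  1.93  0.75  0.91  1.6 ] F [-0.   0.4 -1.9] T [0.02 0.05 0.06] w 15.3
shift [8.3 0.4 0.5]
world turn needed [np.float64(-0.1), np.float64(179.9)] roll(+x down => CW from above): negate
```

Call:
apply_moves --targets '[[[5, 0, 0], 0, 0], [[5, 0, 0], 0, 0], [[4, 0, 0], 0, 0], [[3, 0, 0], 0, 0]]'

```text
clock: 10.22
eef_pos: [504.1, -142.7, 164.9]
tool_rot: [-2.701, 1.537, -0.57]
force: [0.5, -0.5, -2.0]
width: 15.4
```

```bash
python3 -c "
from h import *
plan([503.2,-142.3,159],122)"
```

```text
clock 10.22 P [ 504.1 -142.7  164.9] jaw 122.1 tilt x [ 0.028 -0.018 -0.999] q [ 0.82  0.7  -0.96  1.95  0.79  0.88  1.58] F [ 0.5 -0.5 -2. ] T [ 0.06  0.07 -0.05] w 15.4
shift [5.9 0.6 1. ]
world turn needed [np.float64(-0.1), np.float64(179.9)] roll(+x down => CW from above): negate
```

Call:
apply_moves --targets '[[[3, 0.4, 0.6], 0, 0], [[3, 0, 0], 0, 0], [[3, 0, 0], 0, 0]]'

```text
clock: 10.6
eef_pos: [503.9, -142.4, 155.7]
tool_rot: [-2.7, 1.537, -0.569]
force: [-1.0, 0.1, 3.5]
width: 15.4
```

```bash
python3 -c "
from h import *
plan([503.2,-142.3,140],122)"
```

```text
clock 10.6 P [ 503.9 -142.4  155.7] jaw 122.1 tilt x [ 0.029 -0.018 -0.999] q [ 0.81  0.71 -0.94  1.96  0.8   0.86  1.56] F [-1.   0.1  3.5] T [ 0.12  0.46 -0.03] w 15.4
shift [15.7  0.8  1. ]
world turn needed [np.float64(-0.1), np.float64(179.9)] roll(+x down => CW from above): negate
```

The lugs passed rim height (TCP 165) without resistance and the spring now pushes back at about 5 N. Pushing on.

Call:
apply_moves --targets '[[[4, 0.3, 0.4], 0, 0], [[4, 0, 0], 0, 0], [[4, 0, 0], 0, 0], [[4, 0, 0], 0, 0]]'

```text
clock: 11.1
eef_pos: [504.1, -142.3, 141.5]
tool_rot: [-2.748, 1.535, -0.617]
force: [-3.1, -0.9, 11.7]
width: 15.1
```

```bash
python3 -c "
from h import *
plan([503.2,-142.3,138.5],122)"
```

```text
clock 11.1 P [ 504.1 -142.3  141.5] jaw 122.1 tilt x [ 0.03  -0.021 -0.999] q [ 0.8   0.73 -0.92  1.97  0.83  0.83  1.53] F [-3.1 -0.9 11.7] T [ 0.1   1.11 -0.  ] w 15.1
shift [3.  0.8 0.6]
world turn needed [np.float64(-0.1), np.float64(179.9)] roll(+x down => CW from above): negate
```

Call:
apply_moves --targets '[[[3, 0.4, 0.3], 0, 0], [[2, 0, 0], 0, 0], [[0.5, 0, 0], 0, 0]]'

```text
clock: 11.48
eef_pos: [504.1, -142.1, 138.9]
tool_rot: [-2.806, 1.532, -0.675]
force: [-4.4, -1.0, 12.4]
width: 15.2
```

```bash
python3 -c "
from h import *
plan([503.2,-142.3,138.5],122)
im,d,p=grab('side','side3'); cv2.imwrite('pics/side3c.png',cv2.resize(im[60:230,240:400],None,fx=3.5,fy=3.5,interpolation=2))"
```

```text
clock 11.47 P [ 504.1 -142.1  138.9] jaw 122.1 tilt x [ 0.031 -0.024 -0.999] q [ 0.79  0.73 -0.92  1.98  0.84  0.83  1.52] F [-4.4 -1.  12.4] T [0.08 1.21 0.06] w 15.2
shift [0.4 0.8 0.3]
world turn needed [np.float64(-0.1), np.float64(179.9)] roll(+x down => CW from above): negate
```

View pics/side3c.png

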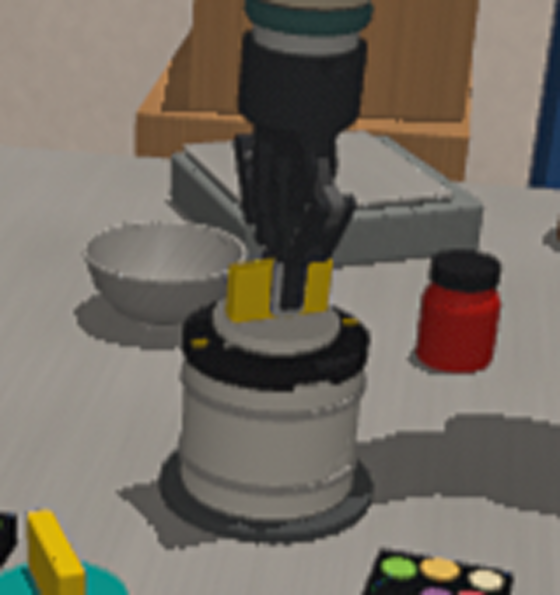

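The lid is pushed in, disc just above the rim, lid z about 74 mm. Turning clockwise (+roll) while pushing.

Call:
apply_moves --targets '[[[1.5, 0.6, 0.3], 0, 0], [[1, 0, 0], 5, 0], [[1, 0, 0], 8, 0]]'

```text
clock: 11.9
eef_pos: [503.6, -143.3, 138.6]
tool_rot: [-2.66, 1.527, -0.762]
force: [-3.5, -1.3, 12.6]
width: 15.2
```

```bash
python3 -c "
from h import *
plan([503.2,-142.3,138],29)"
```

```text
clock 11.9 P [ 503.6 -143.3  138.6] jaw 108.7 tilt x [ 0.031 -0.03  -0.999] q [ 0.76  0.71 -0.86  1.98  0.81  0.79  1.32] F [-3.5 -1.3 12.6] T [-0.29  1.4   0.13] w 15.2
shift [0.6 0.1 1.1]
world turn needed [np.float64(-79.7), np.float64(100.3)] roll(+x down => CW from above): negate
```

13° turned with hardly any torque, so the lugs are under the ledge.

Call:
apply_moves --targets '[[[1.2, 0, 0.5], 10, 0], [[1, 0, 0], 10, 0], [[1, 0, 0], 10, 0]]'

```text
clock: 12.28
eef_pos: [502.8, -144.9, 138.6]
tool_rot: [-2.234, 1.523, -0.878]
force: [-2.8, 1.4, 12.6]
width: 15.4
```

```bash
python3 -c "
from h import *
plan([503.4,-142.5,138],29)"
```

```text
clock 12.28 P [ 502.8 -144.9  138.6] jaw 77.7 tilt x [ 0.031 -0.037 -0.999] q [ 0.68  0.66 -0.71  1.98  0.71  0.72  0.88] F [-2.8  1.4 12.6] T [0.32 1.06 0.27] w 15.4
shift [ 0.5 -0.1  2.5]
world turn needed [np.float64(-48.7), np.float64(131.3)] roll(+x down => CW from above): negate
```

Call:
apply_moves --targets '[[[1.2, 0, 2], 10, 0], [[1, 0, 0.7], 10, 0], [[1, 0, 0.5], 10, 0]]'

```text
clock: 12.65
eef_pos: [502.9, -144.0, 138.7]
tool_rot: [-1.795, 1.517, -0.979]
force: [-3.5, 1.5, 12.3]
width: 15.0
```

```bash
python3 -c "
from h import *
plan([503.4,-142.5,138],29)"
```

```text
clock 12.65 P [ 502.9 -144.   138.7] jaw 46.8 tilt x [ 0.03  -0.044 -0.999] q [ 0.58  0.62 -0.56  1.99  0.6   0.66  0.44] F [-3.5  1.5 12.3] T [0.26 1.29 0.19] w 15.0
shift [0.7 0.7 1.5]
world turn needed [np.float64(-17.8), np.float64(162.2)] roll(+x down => CW from above): negate
```

Call:
apply_moves --targets '[[[1.2, 0.5, 1], 9, 0], [[1, 0, 0.3], 5, 0], [[1, 0, 0], 3, 0]]'

```text
clock: 13.02
eef_pos: [504.0, -143.0, 139.0]
tool_rot: [-1.506, 1.512, -0.992]
force: [0.8, 1.1, 6.9]
width: 15.3
```

```bash
python3 -c "
from h import *
plan([503.4,-142.5,138],29)"
```

```text
clock 13.03 P [ 504. -143.  139.] jaw 29.4 tilt x [ 0.032 -0.049 -0.998] q [ 0.51  0.6  -0.47  1.99  0.54  0.63  0.19] F [0.8 1.1 6.9] T [0.54 0.28 0.64] w 15.3
shift [ 0.9  0.8 -0.3]
world turn needed [np.float64(-0.4), np.float64(179.6)] roll(+x down => CW from above): negate
```

Call:
apply_moves --targets '[[[0.5, 0, 0], 3, 0], [[0, 0, 0], 3, 0]]'

```text
clock: 13.28
eef_pos: [504.3, -142.9, 139.3]
tool_rot: [-1.434, 1.508, -1.011]
force: [-0.8, -2.7, -0.6]
width: 15.2
```

```bash
python3 -c "
from h import *
plan([503.4,-142.5,147],29)"
```

```text
clock 13.28 P [ 504.3 -142.9  139.3] jaw 24.2 tilt x [ 0.033 -0.053 -0.998] q [ 0.49  0.6  -0.44  1.99  0.52  0.62  0.12] F [-0.8 -2.7 -0.6] T [-0.43  0.59  2.94] w 15.2
shift [-7.8  0.2 -0.7]
world turn needed [np.float64(4.8), np.float64(-175.2)] roll(+x down => CW from above): negate
```

Stop reached: torque 2.9 N m at 98° of turn. Letting up gently.

Call:
apply_moves --targets '[[[-2, 0, 0], 0, 0], [[-2, 0, 0], 0, 0]]'

```text
clock: 13.52
eef_pos: [504.2, -142.7, 140.6]
tool_rot: [-1.473, 1.506, -1.031]
force: [4.2, -1.7, -14.5]
width: 15.4
```

```bash
python3 -c "
from h import *
plan([503.4,-142.5,147],29)
im,d,p=grab('side','side4'); cv2.imwrite('pics/side4c.png',cv2.resize(im[60:230,240:400],None,fx=3.5,fy=3.5,interpolation=2))"
```

```text
clock 13.53 P [ 504.2 -142.7  140.6] jaw 25.3 tilt x [ 0.033 -0.055 -0.998] q [ 0.49  0.6  -0.45  1.99  0.52  0.63  0.13] F [  4.2  -1.7 -14.5] T [-0.42 -0.43  2.21] w 15.4
shift [-6.5  0.1 -0.6]
world turn needed [np.float64(3.7), np.float64(-176.3)] roll(+x down => CW from above): negate
```

View pics/side4c.png

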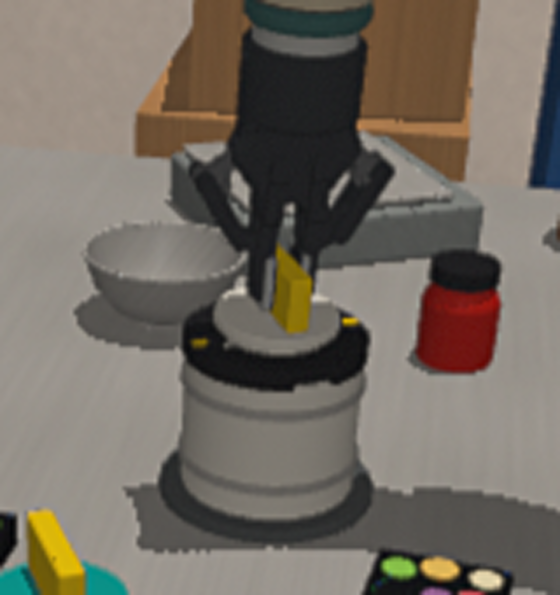

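```bash
cat > lidz.py <<'E'
from h import *
import sys
for tag in sys.argv[1:]:
    im,d,p=load(tag);hsv=cv2.cvtColor(im,cv2.COLOR_BGR2HSV);C=cloud(p,d)
    D=np.hypot(C[...,0]-504.3,C[...,1]+143)
    disc=(hsv[...,1]<60)&(hsv[...,2]>90)&(D<40)&(C[...,2]>115)&(C[...,2]<160)
    rim=(hsv[...,2]<50)&(D>46)&(D<60)&(C[...,2]>113)&(C[...,2]<128)
    ye=(cv2.inRange(hsv,(18,110,50),(35,255,255))>0)&(D<45)&(C[...,2]>130)
    A=C[disc]; c,*_=np.linalg.lstsq(np.c_[A[:,:2]-[504.3,-143],np.ones(len(A))],A[:,2],rcond=None)
    print(tag,'disc n',disc.sum(),'z',np.median(A[:,2]).round(1),'plane',c.round(3),'rim',np.median(C[rim][:,2]).round(1),'handle z95/99',np.percentile(C[ye][:,2],[95,99]).round(1))
    print('  lid origin est',(np.median(A[:,2])-np.median(C[rim][:,2])+120-58).round(1))
E
python3 lidz.py side3 side4
```

```text
side3 disc n 229 z 134.6 plane [ 3.70000e-02 -1.12000e-01  1.37168e+02] rim 121.2 handle z95/99 [173.5 174.3]
  lid origin est 75.4
side4 disc n 340 z 135.6 plane [ 3.40000e-02 -1.30000e-01  1.36254e+02] rim 121.1 handle z95/99 [174.5 175.1]
  lid origin est 76.5
```

The lid is still at about 76 mm. It's held down, probably by friction from the 2.2 N m I'm pressing into the stop. I'll ease that torque so the spring can lift it.

Call:
apply_moves --targets '[[[0.5, 0, 0], -2, 0], [[0, 0, 0], -1, 0], [[-1, 0, 0], 0, 0]]'

```text
clock: 13.95
eef_pos: [504.3, -142.7, 142.4]
tool_rot: [-1.532, 1.506, -1.035]
force: [-0.0, -0.9, 3.5]
width: 15.1
```

```bash
python3 -c "
from h import *
plan([503.4,-142.5,147],29)
grab('side','side5')"; python3 lidz.py side5
```

```text
clock 13.95 P [ 504.3 -142.7  142.4] jaw 28.5 tilt x [ 0.033 -0.056 -0.998] q [ 0.51  0.6  -0.47  1.99  0.53  0.64  0.18] F [-0.  -0.9  3.5] T [0.02 0.52 0.56] w 15.1
shift [-4.7  0.3 -0.7]
world turn needed [np.float64(0.5), np.float64(-179.5)] roll(+x down => CW from above): negate
side5 disc n 363 z 137.2 plane [ 3.7000e-02 -1.4700e-01  1.3761e+02] rim 121.0 handle z95/99 [176.8 177.9]
  lid origin est 78.2
```

It's rising freely now. Continuing up.

Call:
apply_moves --targets '[[[-2, 0, 0], 0, 0], [[-2, 0, 0], 0, 0]]'

```text
clock: 14.25
eef_pos: [504.4, -143.7, 144.8]
tool_rot: [-1.518, 1.506, -1.023]
force: [8.0, -4.8, -25.9]
width: 15.0
```

```bash
python3 -c "
from h import *
plan([503.4,-142.5,147],29)
grab('side','side6')"; python3 lidz.py side6
```

```text
clock 14.25 P [ 504.4 -143.7  144.8] jaw 28.4 tilt x [ 0.034 -0.055 -0.998] q [ 0.51  0.59 -0.47  1.99  0.53  0.64  0.18] F [  8.   -4.8 -25.9] T [ 0.14 -0.92  0.84] w 15.0
shift [-2.3  1.4 -0.3]
world turn needed [np.float64(0.6), np.float64(-179.4)] roll(+x down => CW from above): negate
side6 disc n 404 z 139.4 plane [ 3.40000e-02 -1.58000e-01  1.38667e+02] rim 121.1 handle z95/99 [178.8 179.4]
  lid origin est 80.3
```

The lid centre is at 80.2 mm and blocked upward. That matches the high lug at the pocket top (83 mm) with the tool's 0.065 rad tilt. I'll relax the pull and release.

Call:
apply_moves --targets '[[[1.5, 0, 0], 0, 0], [[0, 0, 0], 0, 25], [[0, 0, 0], 0, 40], [[0, 0, 0], 0, 50]]'

```text
clock: 14.8
eef_pos: [505.4, -143.2, 144.4]
tool_rot: [-1.478, 1.506, -0.988]
force: [-0.9, -0.5, -0.5]
width: 50.0
```

```bash
python3 -c "
from h import *
plan([503.4,-142.5,147],29)
grab('side','side7')"; python3 lidz.py side7
```

```text
clock 14.8 P [ 505.4 -143.2  144.4] jaw 28.1 tilt x [ 0.036 -0.054 -0.998] q [ 0.51  0.59 -0.47  1.99  0.53  0.64  0.18] F [-0.9 -0.5 -0.5] T [ 0.07  0.02 -0.03] w 50.0
shift [-2.7  1.4 -1.5]
world turn needed [np.float64(0.9), np.float64(-179.1)] roll(+x down => CW from above): negate
side7 disc n 407 z 141.1 plane [ 2.70000e-02 -1.38000e-01  1.39114e+02] rim 121.1 handle z95/99 [180.9 181.6]
  lid origin est 82.0
```

Call:
apply_moves --targets '[[[-20, 0, 0], 0, 50], [[-40, 0, 0], 0, 50], [[-50, 0, 0], 0, 50], [[-10, 50, 0], 0, 50], [[0, 60, 0], 0, 50], [[0, 60, 0], 0, 50], [[0, 0, 0], 0, 50]]'

```text
clock: 15.72
eef_pos: [420.8, 17.8, 257.2]
tool_rot: [-1.401, 1.507, -0.915]
force: [-0.1, -1.1, 1.3]
width: 49.9
```

```bash
python3 -c "
from h import *
plan([503.4,-142.5,147],29)
im,d,p=grab('side','side8');grab('top','top8'); cv2.imwrite('pics/side8c.png',cv2.resize(im[60:230,240:400],None,fx=3.5,fy=3.5,interpolation=2))
im,d,p=load('top8');hsv=cv2.cvtColor(im,cv2.COLOR_BGR2HSV);C=cloud(p,d)
ye=cv2.inRange(hsv,(20,110,70),(35,255,255))>0
D=np.hypot(C[...,0]-504.3,C[...,1]+143)
t=ye&(D<45)&(C[...,2]>168);v,u=np.nonzero(t)
if len(u)>20:
  z=np.median(C[t][:,2]);X=onplane(p,np.c_[u,v],z)[:,:2];print(z,cv2.minAreaRect(X.astype(np.float32)))
"; python3 lidz.py side8 top8
```

```text
clock 15.72 P [420.8  17.8 257.2] jaw 27.8 tilt x [ 0.039 -0.051 -0.998] q [ 0.35  0.3  -0.64  2.1   0.33  0.81 -0.01] F [-0.1 -1.1  1.3] T [ 0.02  0.04 -0.04] w 49.9
shift [ 121.3 -173.    -3. ]
world turn needed [np.float64(1.2), np.float64(-178.8)] roll(+x down => CW from above): negate
179.97469301673016 ((506.4396057128906, -143.30824279785156), (17.146438598632812, 70.1469955444336), 29.534151077270508)
side8 disc n 431 z 141.4 plane [ 2.2000e-02 -1.3900e-01  1.3873e+02] rim 121.1 handle z95/99 [180.8 181.7]
  lid origin est 82.3
top8 disc n 954 z 142.1 plane [4.0000e-03 1.0000e-03 1.4201e+02] rim 121.1 handle z95/99 [182.2 183.5]
  lid origin est 83.0
```

View pics/side8c.png

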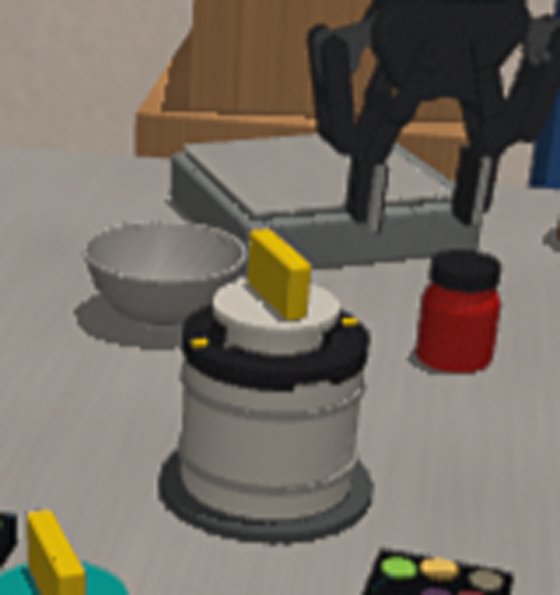

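View pics/top8.png

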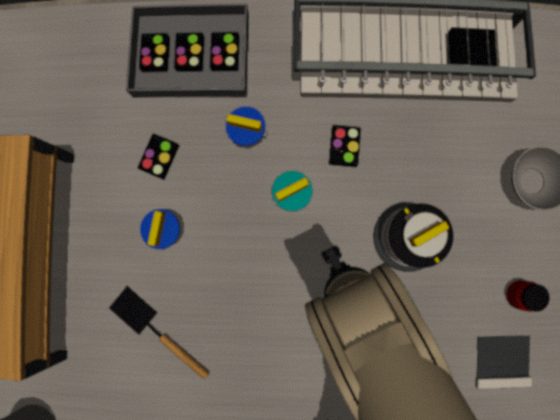

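The top view shows the lid in the mould at (430,234), handle across the slot line, level, origin at 83.0 mm. The bars at (159,156) and (345,145) haven't moved. The third bar is under the arm in this view, so I check it from the side before handing in.

```bash
python3 -c "
from h import *
a=cv2.imread('pics/side0.png').astype(int);b=cv2.imread('pics/side8.png').astype(int)
for r in [(210,250,335,395),(195,230,195,250),(325,385,120,200)]:
    f=lambda i:[np.nonzero(i[r[0]:r[1],r[2]:r[3]].max(2)<45)[k].mean().round(2) for k in (0,1)]
    print(f(a),f(b))
ctrl.finish_job(); print(status.read_state()['clock'])
"
```

```text
[np.float64(24.14), np.float64(27.48)] [np.float64(23.97), np.float64(28.03)]
[np.float64(22.72), np.float64(27.99)] [np.float64(22.75), np.float64(27.99)]
[np.float64(34.68), np.float64(37.79)] [np.float64(34.7), np.float64(37.72)]
the job is handed in; nothing more can be done
the job is handed in; nothing more can be done
```

The lid is locked in the mould and released, and the job is handed in; it finished at about 16 s of the 58 s allowed. I gripped the white lid by its handle and set the lugs into the slots, seen at about 32°. I then pushed it to about 75 mm, turned it clockwise to the stop and let it spring up before letting go.

**Last checks:**
- **Height:** the lid origin is at 83.0 mm from the top camera and 82.3 mm from the side camera, against 83 mm for locked.
- **Centring:** the handle centre is about 2 mm from the mould axis.
- **Lug angle:** the lugs lie about 87.5° from the slot line. That is a little under the stated 90–95°, but a lid at this height can only be in the pockets.
- **Clearance:** the gripper was well away from the lid and mould, with about zero force, when I handed in.
- **Soap bars:** none of the three moved by more than about half a pixel in the side view, where a pixel is roughly 2 mm. One bar was hidden by the arm in the top view.

**Problems and disagreements:**
- **Jam at the stop:** on the first let-up the lid stayed down at about 76 mm, because I was still pressing it against the stop. Easing back 3° freed it, and it rose into the pockets.
- **Tilt:** the tool drifted to about 0.065 rad of tilt during the turn. The side camera's plane fit still showed about 0.14 rad after release, while the top camera's fit, on more points, showed the lid level to within 0.005 rad. The side picture looks level too, so I believe the top camera.

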